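# Hook the fallen filter pin out of the draining rack

## Task

The water filter's locking pin, the one whose round head has an open eye, has fallen into one of the narrow slots of the white draining rack. Take the hooked pick from its cradle and with it drag that pin out of the slot until all of it lies on the rack's flat front apron; do not touch the pin with the gripper, and leave the similar pin with the solid head in its slot. Then lay the pick back in its cradle as it was.

Things in the scene. Friction and masses are not known exactly. Their poses are not given: they have to be found in the camera images.
- pick_grip (a point): Centre of the handle of the hooked pick (90 g): a dark wooden bar 100 long, 18 wide, 18 high (mm); x along it to the hook, z up. A 5 mm steel wire leaves its +x end level with this point and at x = 95 bends straight down to end 70 mm below this point. Balance point 20 to 25 mm from here, hookwards. It starts in the cradle, hook hanging free; grip it from above across its width.
- cradle: Fixed aluminium pick cradle. Origin on the bench under its middle, x along the lying handle towards the hook, z up. Base plate 110 x 60 x 8 mm; two upright U saddles 8 mm thick, 42 wide, at x = -36 and +36; saddle floors at 76 mm height, cheek tops at 88, 30 mm free between cheeks. The handle seats with its centre 85 mm above the origin, free for fingers between the saddles.
- rack: Fixed white plastic rack. Origin on the bench under the middle of the slot mouths; x into the slots (away from the robot), z up. Floor 6 mm thick. 3 slots from x = 0 (open) to 120 mm (closed), open on top, 36 mm wide, at y = -48, 0, +48; walls 12 mm thick, 46 high from the bench. Apron level with the slot floor from x = 0 to -145, 151 wide, its front and side rims 14 high from the bench.
- pin_eye (a point): Centre, half-way up, of the open eye of the steel locking pin: a flat ring 32 mm across with a 22 mm hole, 12 mm thick. The pin (about 60 g, slides freely) lies flat on a slot floor, ring towards the mouth, eye 40 to 60 mm inside; x from the eye along the shank to the tail.
- pin_tail (a point): Centre of the tail end of that pin: the end of its 12 mm round shank, 52 mm from the eye's centre.
- blank_head (a point): Centre of the head of the other pin, of the same size and steel but with a solid head without a hole, lying in another slot. To be left there. (A plain flat steel bar lies in the third slot.)
There are look-alikes about, which are no part of the job. Of the things shaped like the part that bears pick_grip, the dark wooden one is meant.

How it is judged:
On the way:
1. the pin is drawn wholly out of the slot onto the apron, with the pick still at it (handle centre within 200 mm of the eye) (x of pin_tail in the frame of rack below 0 m and x of pin_eye in the frame of rack between -0.15 and -0.014 m and y of pin_eye in the frame of rack between -0.08 and 0.08 m and z of each of pin_eye, pin_tail in the frame of rack below 0.025 m and horizontal distance between pick_grip and pin_eye below 0.2 m), for 0.05 s.
At the end, for the whole second after the job is handed in: The eyed pin rests flat on the rack's apron, all of it in front of the slot mouths, inside the apron's outline; the pick lies at rest in the cradle, its handle centre within 20 mm horizontally and 7 mm in height of its seat, within 15 degrees of the cradle's direction and level within 11 degrees (x of pin_tail in the frame of rack below 0 m and x of pin_eye in the frame of rack between -0.15 and -0.014 m and y of pin_eye in the frame of rack between -0.08 and 0.08 m and z of each of pin_eye, pin_tail in the frame of rack below 0.025 m and linear speed of each of pin, pick below 0.02 m/s and horizontal distance between pick_grip and cradle below 0.02 m and z of pick_grip in the frame of cradle between 0.078 and 0.092 m and angle between the x axis of pick_grip and the x axis of cradle, either way round below 0.26 rad and angle between pick_grip's own z axis and vertical below 0.2 rad); the robot touches nothing.
It fails at once if the gripper touches the pin (contact force between the fingers and pin above 0.5 N).
It fails at once if the solid-headed pin is moved by more than 25 mm (distance of blank_head from where it was at the start of the episode above 0.025 m).
It also fails if it takes over 48 s, if anything falls off the work surface, if the arm or the gripper's body presses on something with over 40 N, if the wrist force passes 120 N, or if a joint passes its speed limit or range.

## Robot

A 6-joint arm with a two-finger parallel gripper is mounted at the origin on the work surface. World frame = base frame: x ahead of the robot, y to its left, z up, the work surface at z = 0. Lengths are in m, angles in rad, forces in N, time in s.
With the tool pointing down it reaches from about 0.3 to 0.95 m from the base axis. Payload 3.1 kg.
Tool frame: the origin (TCP) lies at the very end of the fingers, on their centre line; the grasp point (between the pads) lies 19 mm behind it; z points along the fingers, y is the direction in which the jaws open and shut (so a half turn about z gives the same grasp; the last joint's range is limited). The gripper opens to 85 mm and grips with 20 to 120 N. Pads are 22 mm wide; open, the fingers measure 114 mm over their backs; the gripper's body (76 mm by 85 mm) begins 54 mm behind the grasp point. The pads swing forward as they close: fully open they stand 13 mm farther back than shut.
Start: joints at [1.149, 0.308, 1.634, -0, 1.2, -0.07], TCP at [0.215, 0.587, 0.231] pointing down, gripper open.
Joint ranges: [-3.06, 3.06], [-0.79, 1.96], [0.05, 2.63], [-1.19, 4.34], [0.05, 2.64], [-2.94, 2.94]. Speed limits (rad/s): [2.79, 2.79, 3.14, 3.14, 3.14, 3.14].

## Interface

Orientations are given as a rotation vector (axis times angle).
In Python, from rig import env gives the robot as it stands.
- The arm moves only by the shell command python3 -m creep 'ROWS' [OPENING] [FORCE]. ROWS is JSON, a list of rows, each a list of 2 entries, a list of its own where there are three numbers: the shift along the tool's x, y, z in cm, then the turn about the tool's z in degrees. A call has 1 to 20 rows; each row is the pose to reach, as a shift and turn from the pose commanded when the call began, along the tool's axes at that moment; what a row does not reach only later rows make up. A row lasts 1/12 s, in which the tool goes at most 41.7 mm and 7.16 degrees, less where a joint would pass 70% of its speed; a pose out of reach is approached as far as the arm can. A call with a gripper value outside its range is refused whole. OPENING is the opening in per cent of the stroke, from 0 (shut) to 100 (fully open), set as the call begins (- or left out, the last holds). The fingers move at their own pace and stop on an object; FORCE is the grip in N (left out, the last holds). Time passes only in rows, so rows that repeat a pose let the fingers close. It gives the time, the measured TCP pose, the force and the opening at its end, in the units of the state.
- env.get_state(): the state, without advancing time (a new reading comes with each control period).
- env.read_camera(name): name is "scene" or "top" or "wrist"; returns a dict with "img" (400x640x3 uint8, blue, green, red), "intrinsics" (3x3 intrinsics, pixels), "k1" (the pictures are not rectified: a ray, as slopes to the right and down, at radius r is drawn at 1 + k1 r^2 times it, then the intrinsics apply), "R" (3x3) and "t" (3): a world point X has camera coordinates R X + t. Camera axes: x right, y down, z forward; pixel columns grow to the right and rows downward; lengths in m; the calibration is good to about 2 mm. A picture is of the moment at which its call begins. There is no depth.
- env.finish_job(): hands the job in, once; it reports no verdict.
The state is a dict: "time": time; "qpos": joint angles; "joint_vel": joint speeds; "joint_efforts": joint torques, N m; "tcp_pos": TCP position; "tool_rot": TCP orientation; "force": force on the tool from outside, world axes, zero at the start; "moment": the same for the moment, N m; "opening": finger opening in m.
Only numpy, scipy, OpenCV 4.12 (cv2) and the standard library are available. Lean on these libraries where they do the work, as an engineer would, in place of code of your own. Each camera call takes 0.05 s, during which the arm holds its last target.

## Working session

There is one attempt and no reset: what is moved stays moved. The work goes in short steps, Python scripts to look and compute and a shell command to move; the robot and the scene stay as the last step left them, time stands still between calls to the robot, and variables do not carry over. Pictures are saved under pics/ and viewed, and the job is handed in when it is done.

```bash
ls; mkdir -p pics
python3 - <<'E'
from rig import env
import cv2
for n in ["scene","top","wrist"]:
    c=env.read_camera(n); cv2.imwrite(f"pics/{n}0.png",c["img"]); print(n,c["intrinsics"].tolist(),c["k1"],c["R"].round(3).tolist(),c["t"].round(3).tolist())
print(env.get_state())
E
```

```text
pics
scene [[368.30013479957427, 0.0, 314.2887416552158], [0.0, 368.30013479957427, 199.65775379572747], [0.0, 0.0, 1.0]] -0.04633803130512618 [[0.788, 0.616, -0.012], [0.482, -0.629, -0.61], [-0.383, 0.475, -0.792]] [-0.526, -0.159, 1.035]
top [[436.35453140026476, 0.0, 319.5742999932356], [0.0, 436.35453140026476, 195.4824803703184], [0.0, 0.0, 1.0]] 0.027120844621305727 [[0.015, -1.0, 0.009], [-0.982, -0.017, -0.188], [0.188, -0.005, -0.982]] [0.079, 0.573, 1.129]
wrist [[355.05266507167886, 0.0, 318.98964905280314], [0.0, 355.05266507167886, 199.76146564571346], [0.0, 0.0, 1.0]] -0.038895833697007345 [[0.345, 0.939, -0.003], [0.9, -0.33, 0.284], [0.265, -0.1, -0.959]] [-0.623, -0.037, 0.379]
{'time': 0.15, 'qpos': array([ 1.14928972e+00,  3.08831295e-01,  1.63490024e+00,  3.74575661e-06,
        1.19969222e+00, -6.96953543e-02]), 'joint_vel': array([ 0.00130326, -0.00203166, -0.00434054,  0.00130327,  0.00131472,
       -0.00085447]), 'joint_efforts': array([-3.82867001e-04, -4.15800834e+01, -2.77145702e+01, -5.37074027e-05,
        6.06950591e-03,  1.82505028e-05]), 'tcp_pos': array([0.21513002, 0.58611748, 0.23029161]), 'tool_rot': array([-5.49701666e-01, -3.09266977e+00,  2.78824350e-03]), 'force': array([-0.68253748, -0.61714365,  0.75156487]), 'moment': array([-5.08048058e-02, -7.42522120e-05,  5.07142792e-02]), 'opening': 0.08532417469326226}
```

View pics/scene0.png

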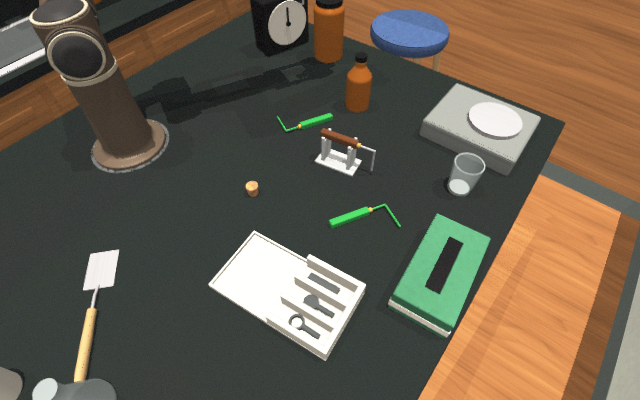

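View pics/top0.png

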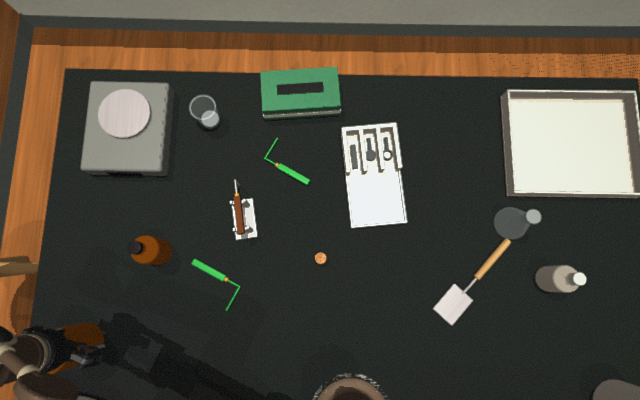

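View pics/wrist0.png

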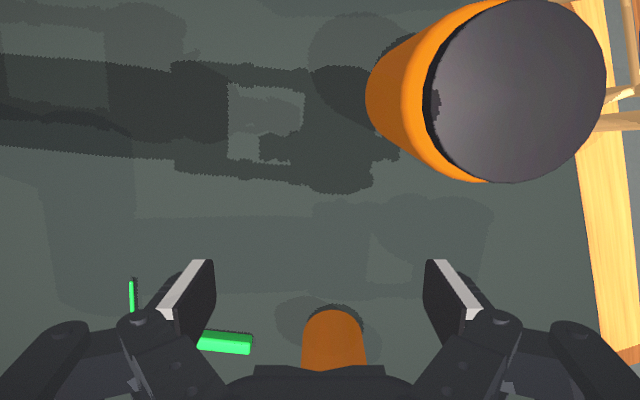

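The scene view shows the cradle with the dark brown-handled pick at (343,145). Two green picks lie at (310,122) and (360,215). The rack is around (290,295). The top view shows the cradle at (240,215) and the rack at (375,175), with the slots at columns 353, 370 and 388. I'll enlarge both to confirm which objects are meant.

Run:
```python
import cv2,numpy as np
t=cv2.imread("pics/top0.png"); s=cv2.imread("pics/scene0.png")
r=lambda a:cv2.resize(a,(400,300),interpolation=cv2.INTER_CUBIC)
a=np.vstack([np.hstack([r(t[120:180,335:415]),r(s[255:345,260:380])]),np.hstack([r(t[175:247,195:291]),r(s[105:195,295:415])])])
cv2.imwrite("pics/crop0.png",a)
```

```text
(no output)
```

View pics/crop0.png

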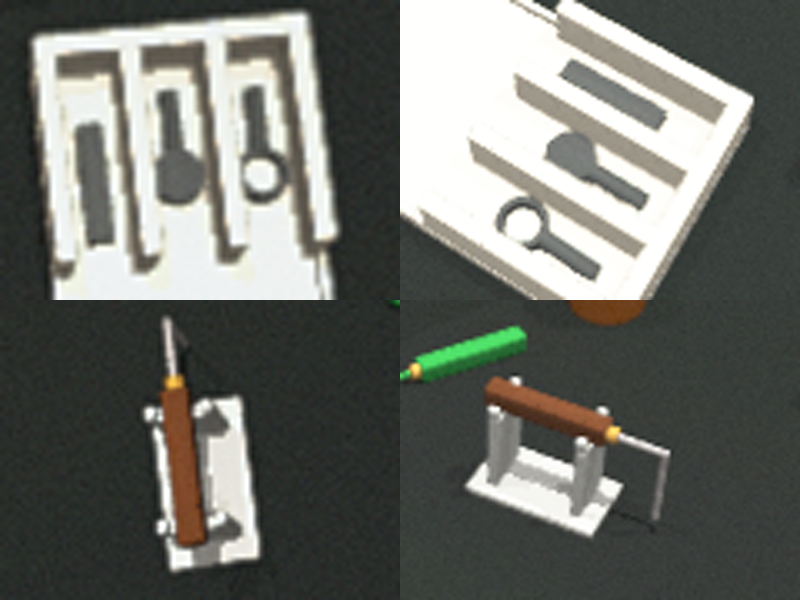

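The choices are:
- **Pick:** the brown-handled one, scene (343,145) and top (240,215), is the dark wooden one meant. The green picks are look-alikes.
- **Pins:** the ring with a visible hole, top (388,155) and scene (298,322), is the eyed pin, in the slot nearest the scene camera. The head at top (370,154) is solid, so it stays. The bar is at top (353,156).

Next I'll measure them.

```bash
cat > h.py <<'E'
import numpy as np,cv2
from rig import env
def cam(n):
    c=env.read_camera(n); return c
def ray(c,uv):
    K=c["intrinsics"]; d=(np.array([(uv[0]-K[0,2])/K[0,0],(uv[1]-K[1,2])/K[1,1]]))
    p=cv2.undistortPoints(np.array([[uv]],float),K,np.array([c["k1"],0,0,0.]))[0,0]
    D=c["R"].T@np.array([p[0],p[1],1]); return -c["R"].T@c["t"],D
def plane(c,uv,z):
    o,d=ray(c,uv); return o+d*(z-o[2])/d[2]
def tri(l):
    A=np.zeros((3,3));b=np.zeros(3)
    for c,uv in l:
        o,d=ray(c,uv);d=d/np.linalg.norm(d);P=np.eye(3)-np.outer(d,d);A+=P;b+=P@o
    x=np.linalg.solve(A,b)
    return x,[proj(c,x)-np.array(uv) for c,uv in l]
def proj(c,X):
    return cv2.projectPoints(np.array([X],float),cv2.Rodrigues(c["R"])[0],np.array(c["t"],float),c["intrinsics"],np.array([c["k1"],0,0,0.]))[0][0,0]
E
python3 - <<'E'
from h import *
t=cam("top");s=cam("scene")
for n,c in (("top",t),("scene",s)):
    g=c["img"].astype(int); 
    print(n,"cam at",(-c["R"].T@c["t"]).round(3))
    hsv=cv2.cvtColor(c["img"],cv2.COLOR_BGR2HSV)
    m=((hsv[...,0]<14)&(hsv[...,1]>110)&(hsv[...,2]>40)).astype(np.uint8)
    roi=np.zeros_like(m)
    if n=="top": roi[175:245,215:265]=1
    else: roi[120:155,310:365]=1
    m*=roi; ct=max(cv2.findContours(m,0,2)[0],key=cv2.contourArea)
    print("handle",cv2.minAreaRect(ct),cv2.boxPoints(cv2.minAreaRect(ct)).round(1).tolist())
    # rack white
    w=((hsv[...,1]<60)&(hsv[...,2]>90)).astype(np.uint8); roi[:]=0
    if n=="top": roi[115:235,330:420]=1
    else: roi[225:365,200:375]=1
    w*=roi; ct=max(cv2.findContours(w,0,2)[0],key=cv2.contourArea)
    print("rack",cv2.approxPolyDP(cv2.convexHull(ct),3,True)[:,0].tolist(), cv2.boxPoints(cv2.minAreaRect(ct)).round(1).tolist())
    # dark pins in rack
    hull=np.zeros_like(w); cv2.fillConvexPoly(hull,cv2.erode(np.uint8([0]),None) if 0 else cv2.convexHull(ct),1); hull=cv2.erode(hull,np.ones((5,5)))
    d=((hsv[...,2]<100)&(hull>0)).astype(np.uint8)
    for k in cv2.findContours(d,0,2)[0]:
        if cv2.contourArea(k)>25: print("dark",cv2.boundingRect(k),cv2.contourArea(k),cv2.minAreaRect(k))
# big crops
a=cv2.resize(t["img"][118:232,335:415],None,fx=5,fy=5,interpolation=cv2.INTER_CUBIC);cv2.imwrite("pics/rt.png",a)
b=cv2.resize(s["img"][228:362,205:370],None,fx=4,fy=4,interpolation=cv2.INTER_CUBIC);cv2.imwrite("pics/rs.png",b)
E
```

```text
top cam at [0.349 0.095 1.216]
handle ((238.58912658691406, 214.61041259765625), (37.33280944824219, 7.099550724029541), 83.0887680053711) [[232.8000030517578, 196.5], [239.89999389648438, 195.6999969482422], [244.39999389648438, 232.6999969482422], [237.3000030517578, 233.60000610351562]]
rack [[395, 122], [407, 222], [351, 227], [341, 128]] [[340.0, 126.5], [397.8999938964844, 121.0], [407.6000061035156, 222.6999969482422], [349.70001220703125, 228.1999969482422]]
dark (367, 139, 9, 22) 78.5 ((371.0, 149.5), (21.0, 8.0), 90.0)
dark (384, 138, 9, 19) 31.0 ((386.2068786621094, 147.51724243164062), (19.312314987182617, 6.685031890869141), 68.19859313964844)
scene cam at [ 0.888 -0.267  0.717]
handle ((338.77734375, 137.73721313476562), (38.70240020751953, 9.056190490722656), 19.98310661315918) [[319.0, 135.39999389648438], [322.1000061035156, 126.9000015258789], [358.5, 140.10000610351562], [355.3999938964844, 148.60000610351562]]
rack [[253, 230], [311, 254], [365, 283], [362, 297], [325, 360], [209, 286]] [[203.6999969482422, 290.5], [247.39999389648438, 214.89999389648438], [369.1000061035156, 285.3999938964844], [325.29998779296875, 360.8999938964844]]
dark (279, 243, 29, 15) 37.0 ((292.70001220703125, 249.6000213623047), (30.410520553588867, 3.130495071411133), 26.56505012512207)
```

View pics/rt.png

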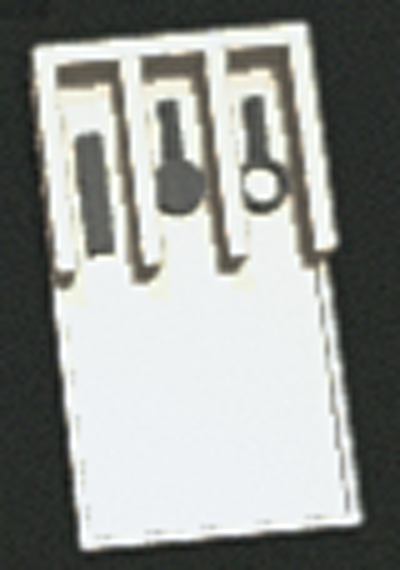

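View pics/rs.png

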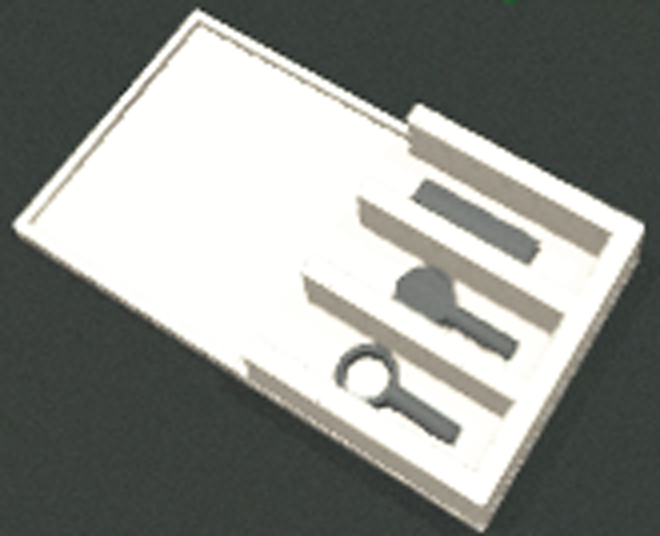

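Run:
```python
from h import *
t=cam("top");s=cam("scene")
T=lambda u,v:((u+.5)/5-.5+335,(v+.5)/5-.5+118)
S=lambda u,v:((u+.5)/4-.5+205,(v+.5)/4-.5+228)
P=lambda n,c,uv,z:print(n,plane(c,uv,z).round(4))
P("T backL",t,T(33,48),.046);P("T backR",t,T(308,22),.046);P("T tipR",t,T(336,245),.046)
P("T frontL",t,T(82,550),.014);P("T frontR",t,T(362,522),.014)
P("S frontL",s,S(197,10),.014);P("S frontR",s,S(15,226),.014)
P("S backL",s,S(643,226),.046);P("S backR",s,S(484,503),.046);P("S tipL outer",s,S(410,103),.046)
P("S tips",s,S(361,200),.046);P("S tips",s,S(304,262),.046);P("S tipR in",s,S(247,360),.046)
P("T eye",t,T(264,185),.015);P("S eye",s,S(367,374),.015)
P("T tailtop",t,T(252,95),.016);P("S tail",s,S(452,432),.014)
P("T blank",t,T(180,188),.018);P("S blank",s,S(426,293),.018)
# handle & hook, cradle
def crop(c,n,x0,y0,x1,y1,f): cv2.imwrite(n,cv2.resize(c["img"][y0:y1,x0:x1],None,fx=f,fy=f,interpolation=cv2.INTER_CUBIC))
crop(t,"pics/ct.png",215,170,275,250,7);crop(s,"pics/cs.png",305,115,385,185,8)
```

```text
T backL [0.7697 0.0307 0.046 ]
T backR [ 0.7878 -0.1244  0.046 ]
T tipR [ 0.6583 -0.1378  0.046 ]
T frontL [ 0.4902 -0.      0.014 ]
T frontR [ 0.5084 -0.1554  0.014 ]
S frontL [0.4929 0.0013 0.014 ]
S frontR [ 0.51   -0.1529  0.014 ]
S backL [0.7712 0.031  0.046 ]
S backR [ 0.7883 -0.1209  0.046 ]
S tipL outer [0.6382 0.015  0.046 ]
S tips [ 0.6531 -0.0425  0.046 ]
S tips [ 0.6522 -0.0844  0.046 ]
S tipR in [ 0.6631 -0.1371  0.046 ]
T eye [ 0.7012 -0.1035  0.015 ]
S eye [ 0.703  -0.1006  0.015 ]
T tailtop [ 0.7544 -0.0971  0.016 ]
S tail [ 0.7522 -0.0972  0.014 ]
T blank [ 0.6977 -0.0551  0.018 ]
S blank [ 0.7009 -0.052   0.018 ]
```

View pics/ct.png

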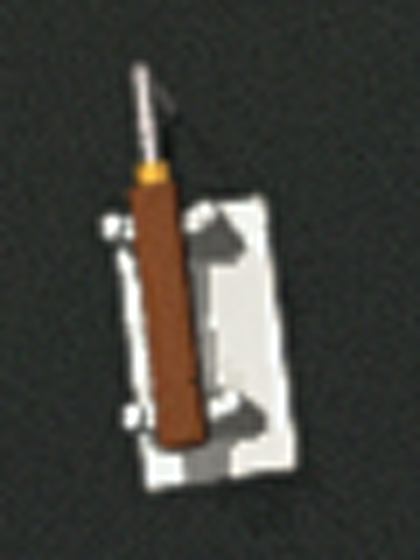

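View pics/cs.png

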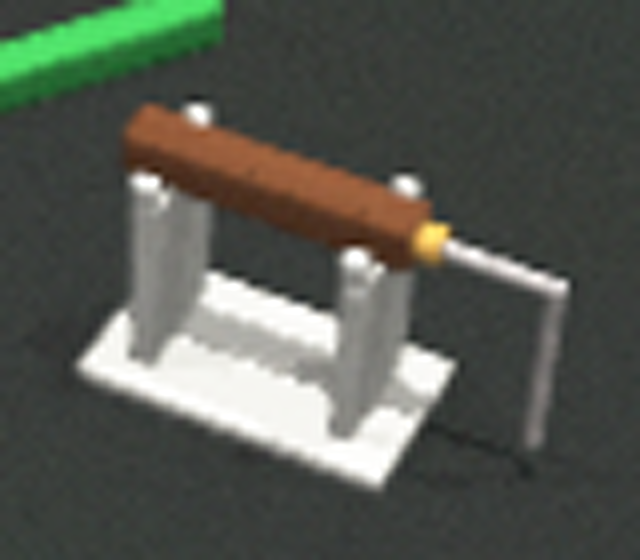

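Run:
```python
from h import *
from scipy.spatial.transform import Rotation as Ro
t=cam("top");s=cam("scene")
T=lambda u,v:((u+.5)/7-.5+215,(v+.5)/7-.5+170)
S=lambda u,v:((u+.5)/8-.5+305,(v+.5)/8-.5+115)
P=lambda n,c,uv,z:print(n,plane(c,uv,z).round(4))
# handle top face end corners (z .094)
P("T hookend R",t,T(177,184),.094);P("T hookend L",t,T(132,188),.094)
P("T rear R",t,T(209,432),.094);P("T rear L",t,T(160,440),.094)
P("S rear far",s,S(150,103),.094);P("S rear near",s,S(125,143),.094)
P("S hook near",s,S(405,250),.094);P("S hook far",s,S(432,204),.094)
print("bend",tri([(t,T(139,66)),(s,S(563,285))]))
P("S tip",s,S(532,447),.015); P("T bend",t,T(139,66),.085);P("S bend",s,S(563,285),.085)
# base plate corners
P("S base",s,S(78,368),.008);P("S base",s,S(380,488),.008);P("S base",s,S(457,365),.008)
P("T base",t,T(148,490),.008);P("T base",t,T(298,467),.008);P("T base",t,T(265,197),.008)
st=env.get_state();R=Ro.from_rotvec(st["tool_rot"]).as_matrix();print(R.round(4));print(st["tcp_pos"],st["time"])
```

```text
T hookend R [0.5593 0.2969 0.094 ]
T hookend L [0.5575 0.3136 0.094 ]
T rear R [0.4668 0.2806 0.094 ]
T rear L [0.4636 0.2983 0.094 ]
S rear far [0.4636 0.3003 0.094 ]
S rear near [0.4686 0.2808 0.094 ]
S hook near [0.5643 0.2942 0.094 ]
S hook far [0.5596 0.3158 0.094 ]
bend (array([0.60644826, 0.31539305, 0.0876328 ]), [array([-0.27177768, -0.31135619]), array([-0.44009932,  0.11947848])])
S tip [0.6058 0.3157 0.015 ]
T bend [0.6062 0.3151 0.085 ]
S bend [0.6059 0.3188 0.085 ]
S base [0.4649 0.2602 0.008 ]
S base [0.574  0.2772 0.008 ]
S base [0.5636 0.3373 0.008 ]
T base [0.4526 0.3176 0.008 ]
T base [0.4626 0.2591 0.008 ]
T base [0.5707 0.2769 0.008 ]
[[-9.388e-01  3.446e-01 -1.000e-04]
 [ 3.446e-01  9.388e-01 -2.000e-04]
 [ 0.000e+00 -2.000e-04 -1.000e+00]]
[0.21536283 0.58664843 0.23115448] 0.45
```

Handle centre is about (0.5125, 0.298), with yaw about 9.5°. I'll raise the arm first, then go above the handle with the grip 10 mm hookwards of centre.

```bash
python3 -m creep '[[[0,0,-3],0],[[0,0,-6],0],[[-3,-1.3,-6],-3],[[-7,-3,-6],-6],[[-11,-4.6,-6],-10],[[-15,-6.3,-6],-14],[[-19,-8,-6],-18],[[-23,-9.7,-6],-22],[[-27,-11.4,-6],-26],[[-31,-13.1,-6],-29.6],[[-35,-14.8,-4],-29.6],[[-37.5,-15.9,-1],-29.6],[[-38.7,-16.4,2],-29.6],[[-38.7,-16.4,4],-29.6],[[-38.7,-16.4,5],-29.6],[[-38.7,-16.4,5],-29.6],[[-38.7,-16.4,5],-29.6]]' 100 40
python3 - <<'E'
from h import *
for n in ("wrist","top"):
    c=cam(n);cv2.imwrite(f"pics/{n}1.png",c["img"])
E
```

```text
time: 1.87
tcp_pos: [0.5219, 0.3, 0.1815]
tool_rot: [0.259, -3.13, -0.0]
force: [0.9, 0.3, 0.0]
opening: 0.0852
```

View pics/wrist1.png

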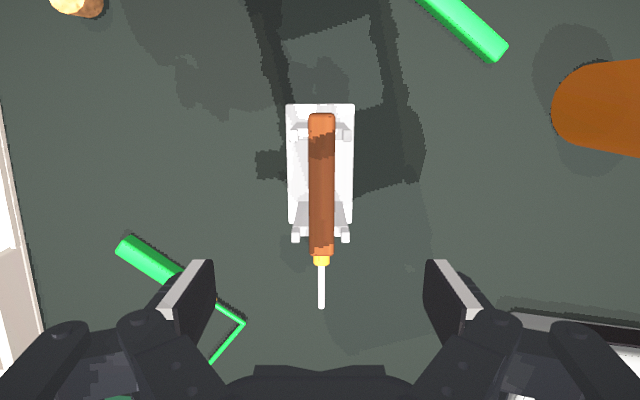

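The wrist view shows the handle vertical in the image, from (321,115) to (321,255), midway between the fingers. I'll refine the pose with the wrist camera.

Run:
```python
from h import *
from scipy.spatial.transform import Rotation as Ro
c=cam("wrist")
hsv=cv2.cvtColor(c["img"],cv2.COLOR_BGR2HSV)
m=((hsv[...,0]<14)&(hsv[...,1]>110)&(hsv[...,2]>30)).astype(np.uint8);m[:, :280]=0;m[:,360:]=0
ct=max(cv2.findContours(m,0,2)[0],key=cv2.contourArea);print(cv2.boundingRect(ct))
top=[];
for r in (130,150,170,190,210,230,245):
    x=np.where(m[r])[0]; p=(plane(c,(x[0]-.5,r),.094)+plane(c,(x[-1]+.5,r),.094))/2; top.append(p);print(r,x[0],x[-1],p.round(4))
top=np.array(top);d=np.polyfit(top[:,0],top[:,1],1);print("yaw",np.degrees(np.arctan(d[0])))
b=cv2.boundingRect(ct)
for r in (b[1],b[1]+b[3]): print("end",plane(c,(321,r),.094).round(4),plane(c,(321,r),.076).round(4))
print("bend",plane(c,(321,308),.085))
st=env.get_state();R=Ro.from_rotvec(st["tool_rot"]).as_matrix();print("tool x",R[:,0],"y",R[:,1],st["tcp_pos"])
```

```text
(307, 110, 27, 143)
130 308 332 [0.4739 0.2928 0.094 ]
150 307 332 [0.4867 0.2946 0.094 ]
170 308 332 [0.4998 0.2971 0.094 ]
190 308 332 [0.5133 0.2994 0.094 ]
210 308 332 [0.5273 0.3017 0.094 ]
230 308 331 [0.5419 0.3038 0.094 ]
245 308 332 [0.553  0.3061 0.094 ]
yaw 9.55347531530755
end [0.4615 0.2913 0.094 ] [0.4622 0.2915 0.076 ]
end [0.559  0.3078 0.094 ] [0.5673 0.3093 0.076 ]
bend [0.60951623 0.31642163 0.085     ]
tool x [-0.98618457 -0.16559332 -0.00434082] y [-0.1656005   0.986192    0.00134821] [0.52321403 0.30102614 0.18389599]
```

```bash
python3 -m creep '[[[0,0.05,3],0],[[0,0.05,6],0],[[0,0.05,8.5],0],[[0,0.05,10.5],0],[[0,0.05,11.5],0],[[0,0.05,11.5],0],[[0,0.05,11.5],0]]' 100 40 && python3 -m creep '[[[0,0,0],0],[[0,0,0],0],[[0,0,0],0],[[0,0,0],0],[[0,0,0],0],[[0,0,0],0],[[0,0,0],0],[[0,0,0],0]]' 0 60
python3 - <<'E'
from h import *
for n in ("wrist","scene"):
    c=cam(n);cv2.imwrite(f"pics/{n}2.png",c["img"])
E
```

```text
time: 2.6
tcp_pos: [0.5227, 0.3008, 0.0674]
tool_rot: [-0.26, 3.129, 0.001]
force: [1.2, -0.1, 0.1]
opening: 0.085
time: 3.27
tcp_pos: [0.5227, 0.3002, 0.067]
tool_rot: [-0.258, 3.13, 0.001]
force: [0.3, -0.3, 4.0]
opening: 0.0169
```

View pics/wrist2.png

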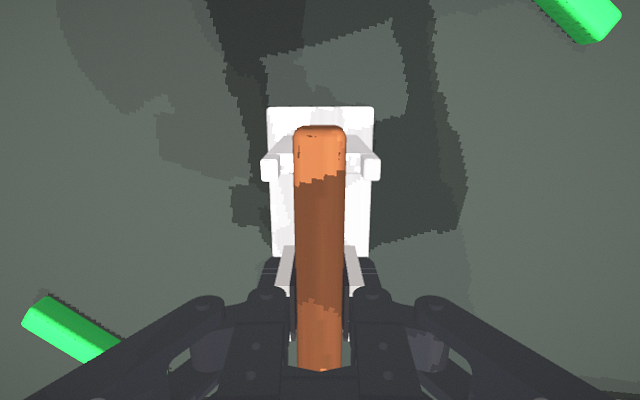

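View pics/scene2.png

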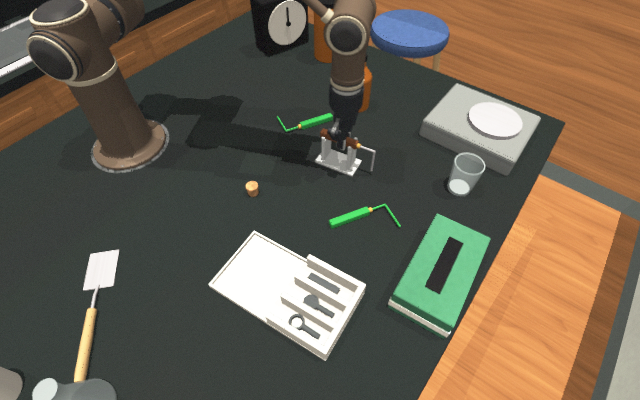

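The handle is gripped, with the opening at 16.9 mm. I'll lift it straight up and check the hook.

```bash
python3 -m creep '[[[0,0,-1.5],0],[[0,0,-4],0],[[0,0,-7],0],[[0,0,-10],0],[[0,0,-12],0],[[0,0,-12],0],[[0,0,-12],0]]'
python3 - <<'E'
from h import *
from scipy.spatial.transform import Rotation as Ro
for n in ("top","scene"):
    c=cam(n);cv2.imwrite(f"pics/{n}3.png",c["img"])
    a=c["img"][130:250,190:290] if n=="top" else c["img"][60:180,290:420]
    cv2.imwrite(f"pics/{n}3c.png",cv2.resize(a,None,fx=6,fy=5 if 0 else 6)[:600] if n=="top" else cv2.resize(a,None,fx=5,fy=5))
st=env.get_state();R=Ro.from_rotvec(st["tool_rot"]).as_matrix();print("tool x",R[:,0],st["tcp_pos"],st["force"],st["opening"])
E
```

```text
time: 3.95
tcp_pos: [0.5226, 0.3001, 0.1869]
tool_rot: [-0.259, 3.129, 0.001]
force: [-0.4, 0.9, -1.1]
opening: 0.0172
tool x [-0.98643949 -0.16408068  0.00382926] [0.52057921 0.29914117 0.18403542] [-0.54042818 -0.7713952  -1.67166301] 0.01637151513004584
```

View pics/scene3c.png

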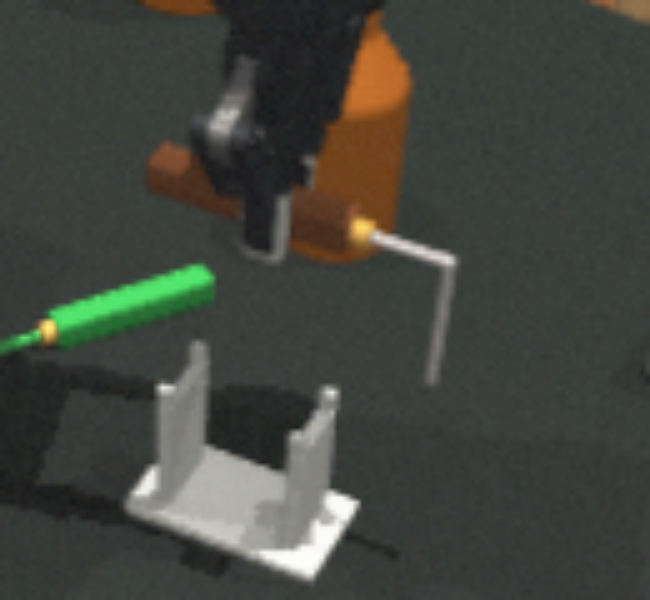

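View pics/top3c.png

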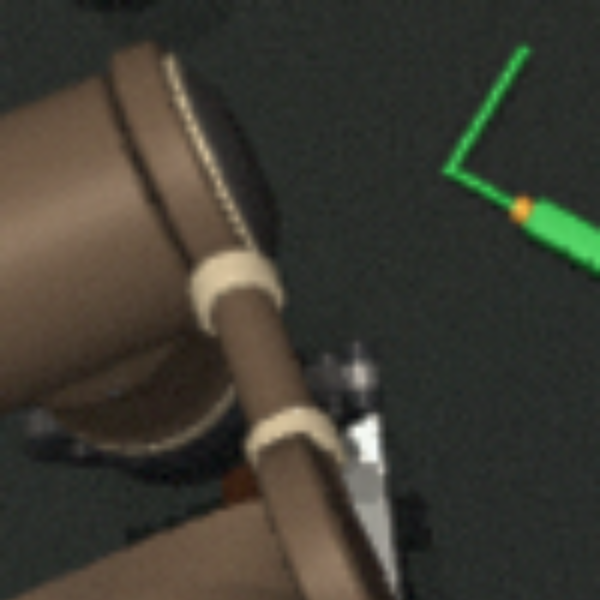

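Run:
```python
from h import *
s=cam("scene")
S=lambda u,v:((u+.5)/5-.5+290,(v+.5)/5-.5+60)
z=.187+.019
tcp=np.array([.5226,.3001])
dx=np.array([.9863,.165]);dy=np.array([-.165,.9863])
for n,uv,zz in (("bend",S(453,262),z),("tip",S(432,382),z-.069)):
    p=plane(s,uv,zz);v=p[:2]-tcp;print(n,p.round(4),"along",v@dx,"lat",v@dy)
```

```text
bend [0.6071 0.3117 0.206 ] along 0.08529242772471456 lat -0.0024998983911473996
tip [0.6065 0.311  0.137 ] along 0.08459794322572808 lat -0.0030813298250106187
```

```bash
python3 -m creep '[[[0,-1,0],0],[[-0.1,-3,0],0.3],[[-0.3,-6,0],0.6],[[-0.5,-9,0],0.9],[[-0.8,-12.5,0],1.2],[[-1,-16,0],1.5],[[-1.2,-19.5,0],1.8],[[-1.4,-23,0],2.1],[[-1.6,-26.5,0],2.4],[[-1.8,-30,0],2.7],[[-2,-33.5,0],3],[[-2.2,-37,0],3],[[-2.4,-39.5,0],3],[[-2.5,-41.2,0],3],[[-2.6,-42.2,0],3],[[-2.6,-42.2,0],3],[[-2.6,-42.2,0],3],[[-2.6,-42.2,0],3]]'
python3 - <<'E'
from h import *
from scipy.spatial.transform import Rotation as Ro
for n in ("scene","wrist","top"):
    c=cam(n);cv2.imwrite(f"pics/{n}4.png",c["img"])
    if n=="scene":cv2.imwrite(f"pics/{n}4c.png",cv2.resize(c["img"][200:350,200:380],None,fx=4,fy=4))
st=env.get_state();R=Ro.from_rotvec(st["tool_rot"]).as_matrix();print("tool x",R[:,0],R[:,1],st["tcp_pos"])
E
```

```text
time: 5.6
tcp_pos: [0.6164, -0.1106, 0.1858]
tool_rot: [0.178, -3.135, -0.002]
force: [0.7, 0.9, -0.8]
opening: 0.0171
tool x [-9.93466262e-01 -1.14125879e-01  2.66124850e-04] [-1.14125770e-01  9.93466231e-01  3.94794559e-04] [ 0.61677138 -0.11056096  0.18626903]
```

View pics/scene4c.png

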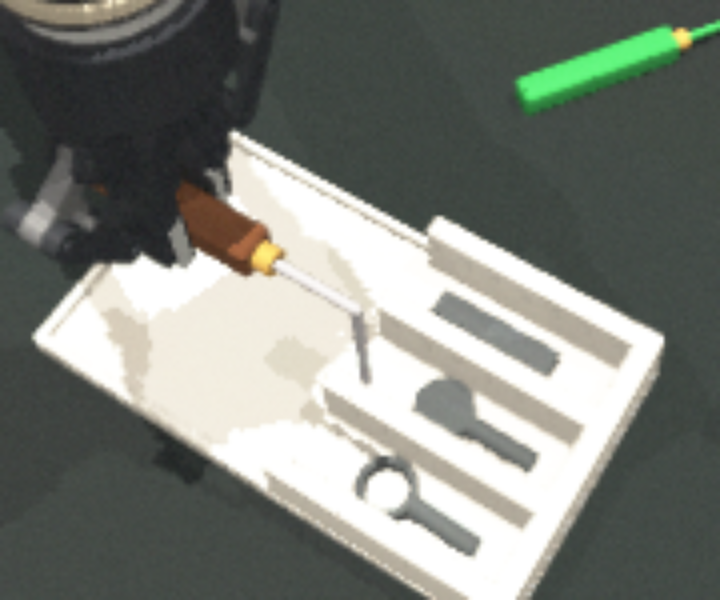

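View pics/top4.png

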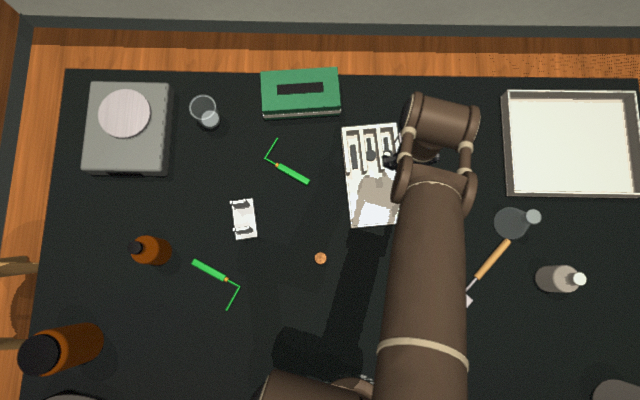

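View pics/wrist4.png

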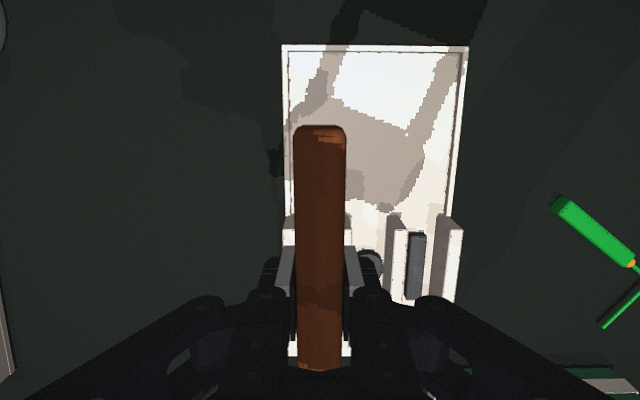

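The scene view shows the tip at crop (367,380) above the slots, and the ring hole at (388,487). I'll compute the offset using the scene camera alone.

Run:
```python
from h import *
s=cam("scene")
S=lambda u,v:((u+.5)/4-.5+200,(v+.5)/4-.5+200)
tip=plane(s,S(367,382),.136);bend=plane(s,S(358,314),.205)
g=s["img"][200:350,200:380]
eye=plane(s,S(387,487),.015)
tail=plane(s,S(472,545),.012)
tx=np.array([.9935,.1141]);ty=np.array([-.1141,.9935])
print(tip.round(4),bend.round(4),eye.round(4),tail.round(4))
for p in(tip,bend):
    v=eye[:2]-p[:2];print("to go along",v@tx,"lat",v@ty)
print("bend rel tcp",(bend[:2]-[.6166,-.1106])@tx,(bend[:2]-[.6166,-.1106])@ty)
```

```text
[ 0.7003 -0.1006  0.136 ] [ 0.7024 -0.1017  0.205 ] [ 0.7034 -0.101   0.015 ] [ 0.7521 -0.0971  0.012 ]
to go along 0.002953045896915828 lat -0.0007125246387634454
to go along 0.0009871807697469867 lat 0.0006155356137019409
bend rel tcp 0.08629630780649852 -0.0009759991083497871
```

```bash
python3 -m creep '[[[-0.1,0,2],0],[[-0.15,0,5],0],[[-0.15,0,8],0],[[-0.15,0,9.5],0],[[-0.15,0,10],0],[[-0.15,0,10],0],[[-0.15,0,10],0]]'
python3 - <<'E'
from h import *
c=cam("scene")
cv2.imwrite(f"pics/scene5c.png",cv2.resize(c["img"][270:350,260:360],None,fx=7,fy=7,interpolation=cv2.INTER_CUBIC))
E
```

```text
time: 6.38
tcp_pos: [0.6193, -0.1117, 0.0871]
tool_rot: [-0.178, 3.135, -0.001]
force: [-0.1, -0.2, -0.7]
opening: 0.0171
```

View pics/scene5c.png

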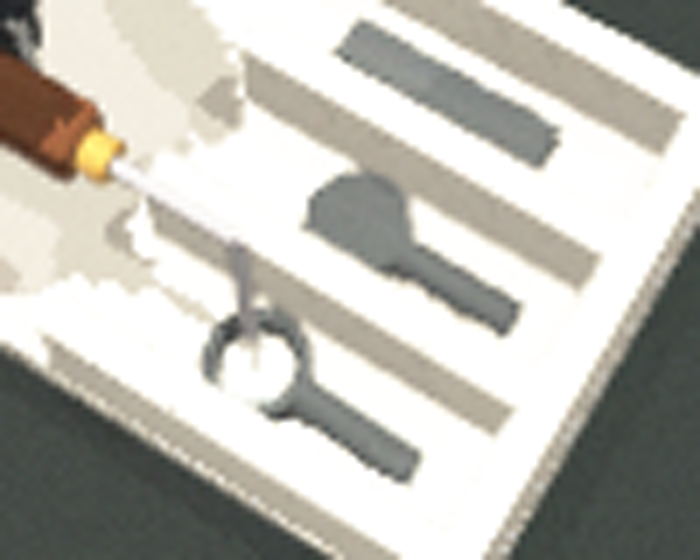

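Run:
```python
from h import *
s=cam("scene")
S=lambda u,v:((u+.5)/7-.5+260,(v+.5)/7-.5+270)
print("ring px",S(257,362))
eye=plane(s,S(257,362),.015)
print(eye)
for uv,z in (((254,365),.036),((240,240),.106)):
    p=plane(s,S(*uv),z);v=eye[:2]-p[:2];print(p,v@[.9935,.1141],v@[-.1141,.9935])
```

```text
ring px (296.2857142857143, 321.2857142857143)
[ 0.70310464 -0.1009707   0.015     ]
[ 0.70852532 -0.10706368  0.036     ] -0.0046902346841035045 0.006671877182246195
[ 0.70430446 -0.10160013  0.106     ] -0.001120208768279649 0.0007622373018405507
```

Run:
```python
from h import *
s=cam("scene")
for z in (.106,.07,.036,.018,.009):
    u=proj(s,(.7043,-.1016,z));print(z,((u+.5-[260,270])*7-.5).round(0))
st=env.get_state();print(st["tcp_pos"],st["force"])
```

```text
0.106 [240. 240.]
0.07 [248. 293.]
0.036 [255. 340.]
0.018 [258. 363.]
0.009 [260. 374.]
[ 0.62025529 -0.11222254  0.088493  ] [ 0.48425271 -0.66525301 -1.41910762]
```

The wire lines up with the hole centre to about 1 mm. I'll lower it into the eye.

```bash
python3 -m creep '[[[0.1,0,0.8],0],[[0.1,0,1.6],0],[[0.1,0,2.2],0],[[0.1,0,2.6],0],[[0.1,0,2.6],0],[[0.1,0,2.6],0]]'
python3 - <<'E'
from h import *
c=cam("scene")
cv2.imwrite(f"pics/scene6c.png",cv2.resize(c["img"][270:350,260:360],None,fx=7,fy=7,interpolation=cv2.INTER_CUBIC))
st=env.get_state();print(st["tcp_pos"],st["force"],st["moment"])
E
```

```text
time: 7.03
tcp_pos: [0.617, -0.112, 0.0595]
tool_rot: [0.176, -3.135, -0.001]
force: [0.1, -0.0, -0.6]
opening: 0.0169
[ 0.61737319 -0.11206578  0.05995021] [-0.03019334  0.09910559 -0.50382653] [-0.00115599 -0.01063031 -0.05111122]
```

View pics/scene6c.png

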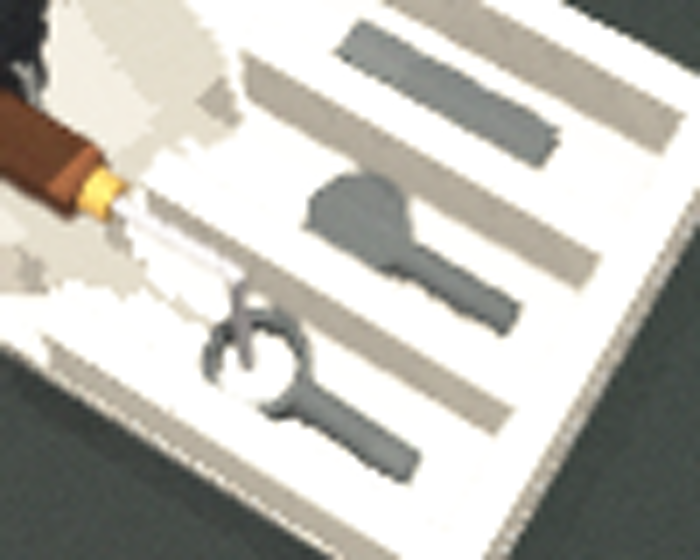

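The wire tip now stands inside the ring at crop (248,368), and no contact force shows. I'll drag back along tool +x (out of the slot).

```bash
python3 -m creep '[[[0.3,0,0],0],[[0.6,0,0],0],[[0.9,0,0],0],[[1.3,0,0],0],[[1.8,0,0],0],[[2.4,0,0],0],[[3,0,0],0],[[3.6,0,0],0],[[4.2,0,0],0],[[4.2,0,0],0]]'
python3 - <<'E'
from h import *
c=cam("scene")
cv2.imwrite(f"pics/scene7c.png",cv2.resize(c["img"][240:360,230:370],None,fx=5,fy=5,interpolation=cv2.INTER_CUBIC))
st=env.get_state();print(st["tcp_pos"],st["force"],st["moment"])
E
```

```text
time: 7.92
tcp_pos: [0.5739, -0.1168, 0.06]
tool_rot: [0.176, -3.135, -0.001]
force: [-0.2, -0.2, -0.3]
opening: 0.0171
[ 0.57459533 -0.11678042  0.0600973 ] [ 0.13693396 -0.15011563 -0.61171152] [-0.01511958  0.00082649  0.01573824]
```

View pics/scene7c.png

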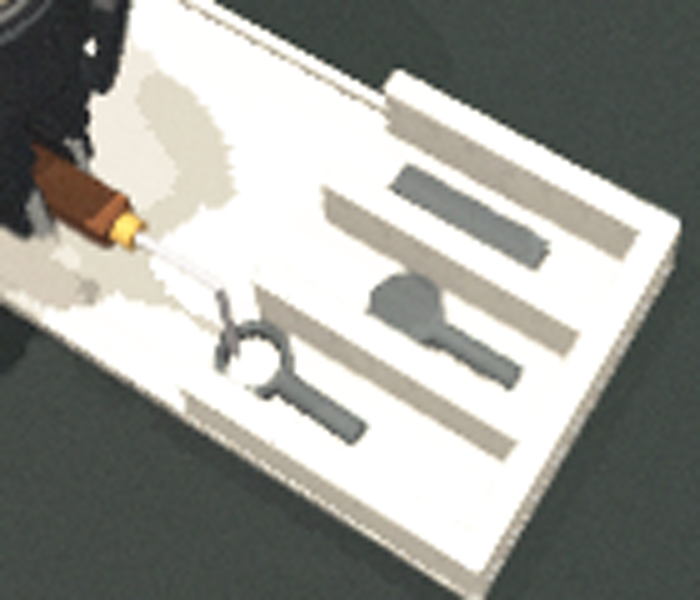

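The pin follows: the ring is at (253,358) near the mouth, with the wire against its front inner edge. Continuing.

```bash
python3 -m creep '[[[0.5,0,0],0],[[1.2,0,0],0],[[2,0,0],0],[[2.8,0,0],0],[[3.6,0,0],0],[[4.4,0,0],0],[[5.2,0,0],0],[[6,0,0],0],[[6.8,0,0],0],[[7.6,0,0],0],[[8.4,0,0],0],[[9,0,0],0],[[9.4,0,0],0],[[9.4,0,0],0],[[9.4,0,0],0]]'
python3 - <<'E'
from h import *
c=cam("scene")
cv2.imwrite(f"pics/scene8c.png",cv2.resize(c["img"][230:350,200:340],None,fx=5,fy=5,interpolation=cv2.INTER_CUBIC))
st=env.get_state();print(st["tcp_pos"],st["force"],st["moment"])
E
```

```text
time: 9.22
tcp_pos: [0.4821, -0.1274, 0.0603]
tool_rot: [0.176, -3.136, -0.0]
force: [0.0, -1.4, -1.2]
opening: 0.017
[ 0.48247963 -0.12738915  0.06034853] [-0.2860584  -0.72279119 -1.75857054] [ 0.00273799 -0.01188116 -0.00185113]
```

View pics/scene8c.png

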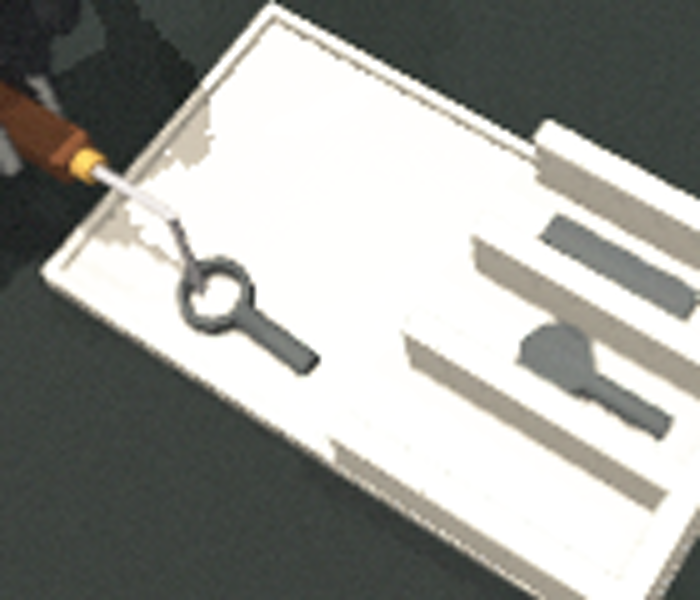

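Run:
```python
from h import *
s=cam("scene")
S=lambda u,v:((u+.5)/5-.5+200,(v+.5)/5-.5+230)
a=np.radians(6.4);d=np.array([np.cos(a),np.sin(a)]);l=np.array([-d[1],d[0]]);o=np.array([.647,-.061])
for n,uv in(("eye",(216,293)),("tail",(307,362))):
    p=plane(s,S(*uv),.015)[:2]-o;print(n,p@d,p@l)
```

```text
eye -0.07941132590276836 -0.045899754806699576
tail -0.030043420177650985 -0.05015177353618405
```

The pin is fully out: eye at x = -79 mm, tail at -30 mm (rack frame). I'll ease the hook off the ring and lift it straight out.

```bash
python3 -m creep '[[[-0.3,0,0],0],[[-0.7,0,0],0],[[-0.7,0,0],0],[[-0.7,0,-0.8],0],[[-0.7,0,-1.6],0],[[-0.7,0,-2.6],0],[[-0.7,0,-4],0],[[-0.7,0,-7],0],[[-0.7,0,-10],0],[[-0.7,0,-12.6],0],[[-0.7,0,-12.6],0],[[-0.7,0,-12.6],0]]'
python3 - <<'E'
from h import *
from scipy.spatial.transform import Rotation as Ro
c=cam("scene")
cv2.imwrite(f"pics/scene9.png",c["img"])
st=env.get_state();R=Ro.from_rotvec(st["tool_rot"]).as_matrix();print(st["tcp_pos"],R[:,0],R[:,1],st["opening"])
E
```

```text
time: 10.32
tcp_pos: [0.4911, -0.1272, 0.1895]
tool_rot: [-0.176, 3.131, -0.004]
force: [-0.5, 0.1, -1.2]
opening: 0.0172
[ 0.48952427 -0.12664875  0.18744086] [-0.99368007 -0.1122343  -0.00183597] [-1.12232748e-01  9.93681511e-01 -9.30302136e-04] 0.016994928363904607
```

View pics/scene9.png

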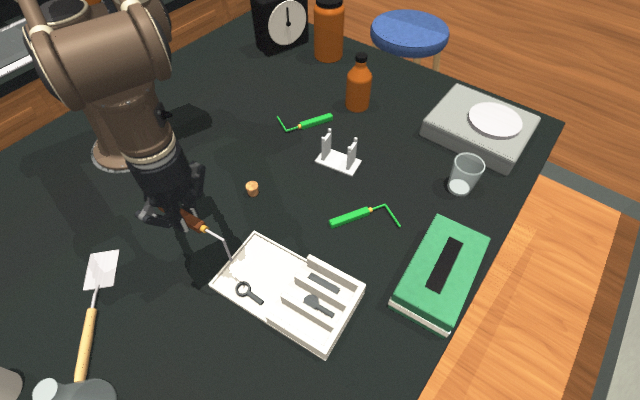

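The pin lies on the apron at (248,292) and the hook is free above it. Going back over the cradle.

```bash
python3 -m creep '[[[-0.2,1,0],0],[[-0.6,3,0],-0.3],[[-1.2,6,0],-0.6],[[-1.7,9,0],-0.9],[[-2.4,12.5,0],-1.2],[[-3.1,16,0],-1.5],[[-3.7,19.5,0],-1.8],[[-4.4,23,0],-2.1],[[-5.1,26.5,0],-2.4],[[-5.8,30,0],-2.7],[[-6.4,33.5,0],-3],[[-7.1,37,0],-3],[[-7.6,39.5,0],-3],[[-7.9,41.2,0],-3],[[-8.1,42.1,0],-3],[[-8.1,42.1,0],-3],[[-8.1,42.1,0],-3],[[-8.1,42.1,0],-3]]'
python3 - <<'E'
from h import *
from scipy.spatial.transform import Rotation as Ro
for n in("scene","wrist"):
    c=cam(n);cv2.imwrite(f"pics/{n}10.png",c["img"])
    if n=="scene":cv2.imwrite("pics/scene10c.png",cv2.resize(c["img"][60:180,290:420],None,fx=5,fy=5))
ps=[];
for i in range(4):
    cam("top");st=env.get_state();R=Ro.from_rotvec(st["tool_rot"]).as_matrix();ps.append(np.r_[st["tcp_pos"],R[:2,0],R[2,0]])
print(np.mean(ps,0).round(4),st["opening"])
E
```

```text
time: 11.87
tcp_pos: [0.5218, 0.2996, 0.1853]
tool_rot: [0.257, -3.129, 0.002]
force: [0.8, -0.2, -0.0]
opening: 0.0172
[ 5.227e-01  2.998e-01  1.863e-01 -9.867e-01 -1.626e-01  1.000e-04] 0.016981191004485342
```

View pics/scene10c.png

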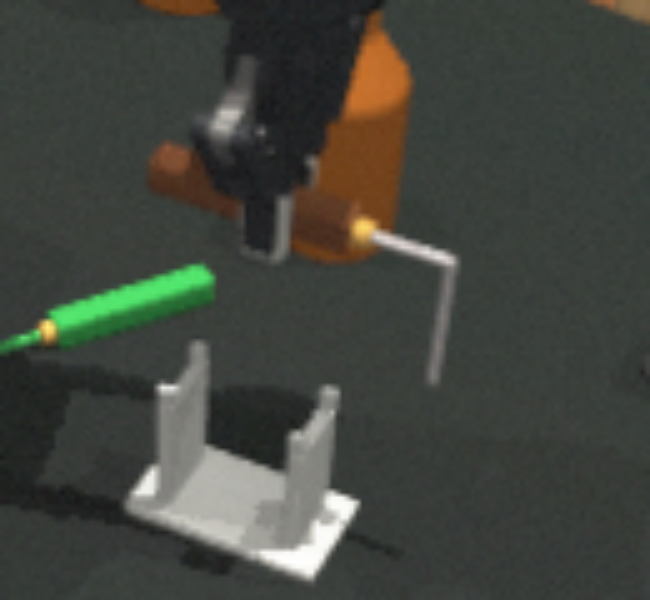

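View pics/wrist10.png

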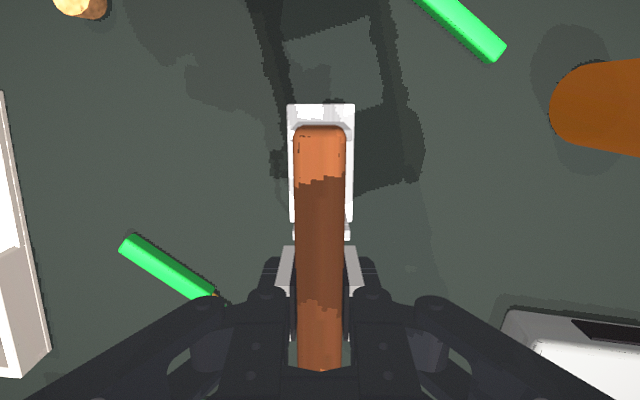

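The hook bend and tip are at the same crop pixels (453,262) and (432,382) as just after the first lift, so the pose matches. I'll lower it into the saddles.

```bash
python3 -m creep '[[[0,0,1.5],0],[[0,0,4],0],[[0,0,7],0],[[0,0,9],0],[[0,0,10.2],0],[[0,0,10.8],0],[[0,0,11.3],0],[[0,0,11.7],0],[[0,0,11.9],0],[[0,0,11.9],0],[[0,0,11.9],0]]'
python3 - <<'E'
from h import *
c=cam("scene");cv2.imwrite("pics/scene11c.png",cv2.resize(c["img"][100:190,290:400],None,fx=6,fy=6))
st=env.get_state();print(st["tcp_pos"],st["force"],st["opening"])
E
```

```text
time: 13.08
tcp_pos: [0.5233, 0.3013, 0.0682]
tool_rot: [-0.259, 3.129, 0.001]
force: [0.1, -0.9, -0.7]
opening: 0.0171
[0.52326415 0.30126248 0.06826265] [ 0.13945579  0.36074936 -1.00377236] 0.0167573976305839
```

View pics/scene11c.png

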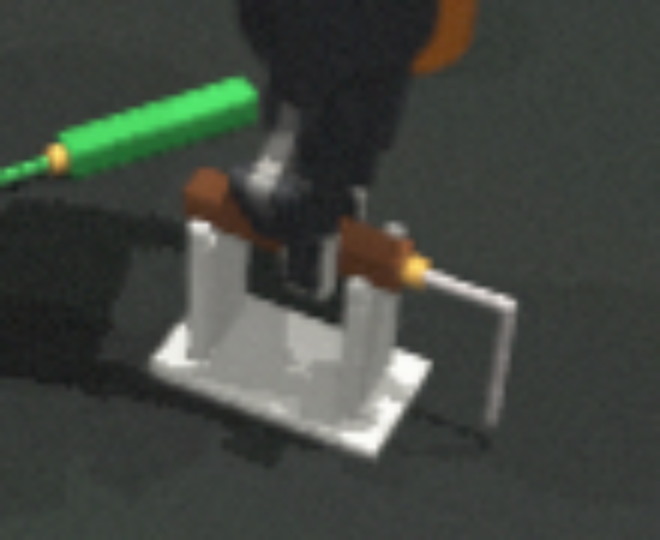

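It sits in the saddles, but the force shows the weight still mostly carried by the gripper. I'll go down another 1–2 mm.

```bash
python3 -m creep '[[[0,0,0.05],0],[[0,0,0.1],0],[[0,0,0.1],0],[[0,0,0.1],0]]'; python3 -m creep '[[[0,0,0.05],0],[[0,0,0.05],0],[[0,0,0.05],0]]'
```

```text
time: 13.47
tcp_pos: [0.523, 0.3012, 0.067]
tool_rot: [-0.259, 3.13, 0.001]
force: [-0.9, -0.7, 2.9]
opening: 0.0172
time: 13.72
tcp_pos: [0.523, 0.3012, 0.067]
tool_rot: [-0.259, 3.13, 0.0]
force: [-1.9, -1.2, 6.3]
opening: 0.0171
```

Seated (upward force appears). I'll release it, then retreat straight up.

```bash
python3 -m creep '[[[0,0,-0.05],0],[[0,0,-0.05],0],[[0,0,-0.05],0],[[0,0,-0.05],0],[[0,0,-0.05],0],[[0,0,-0.05],0],[[0,0,-0.05],0],[[0,0,-0.05],0],[[0,0,-0.05],0],[[0,0,-0.05],0]]' 100 && python3 -m creep '[[[0,0,-1],0],[[0,0,-3],0],[[0,0,-6],0],[[0,0,-9],0],[[0,0,-12],0],[[0,0,-15],0],[[0,0,-15],0],[[0,0,-15],0]]'
python3 - <<'E'
from h import *
for n in("scene","wrist","top"):
    c=cam(n);cv2.imwrite(f"pics/{n}12.png",c["img"])
    if n=="scene":
        cv2.imwrite("pics/scene12c.png",np.hstack([cv2.resize(c["img"][105:195,295:395],(400,360)),cv2.resize(c["img"][225:361,205:356],(400,360))]))
    if n=="wrist": w=c
c=w;hsv=cv2.cvtColor(c["img"],cv2.COLOR_BGR2HSV)
m=((hsv[...,0]<14)&(hsv[...,1]>110)&(hsv[...,2]>30)).astype(np.uint8);m[:, :280]=0;m[:,360:]=0
ct=max(cv2.findContours(m,0,2)[0],key=cv2.contourArea);b=cv2.boundingRect(ct);print(b)
t=[]
for r in range(b[1]+15,b[1]+b[3]-5,10):
    x=np.where(m[r])[0];t.append(plane(c,((x[0]+x[-1])/2,r),.094))
t=np.array(t);print("yaw",np.degrees(np.arctan(np.polyfit(t[:,0],t[:,1],1)[0])))
print("ends",plane(c,(b[0]+b[2]/2,b[1]),.094),plane(c,(b[0]+b[2]/2,b[1]+b[3]),.094))
E
```

```text
time: 14.55
tcp_pos: [0.5225, 0.3009, 0.0663]
tool_rot: [-0.259, 3.131, -0.0]
force: [0.3, -0.9, 0.2]
opening: 0.0852
time: 15.22
tcp_pos: [0.5244, 0.3018, 0.2202]
tool_rot: [-0.258, 3.124, 0.004]
force: [-0.0, 0.9, -0.8]
opening: 0.0857
(308, 110, 23, 126)
yaw 9.441964758862744
ends [0.46270015 0.29075541 0.094     ] [0.55984377 0.30694668 0.094     ]
```

View pics/scene12c.png

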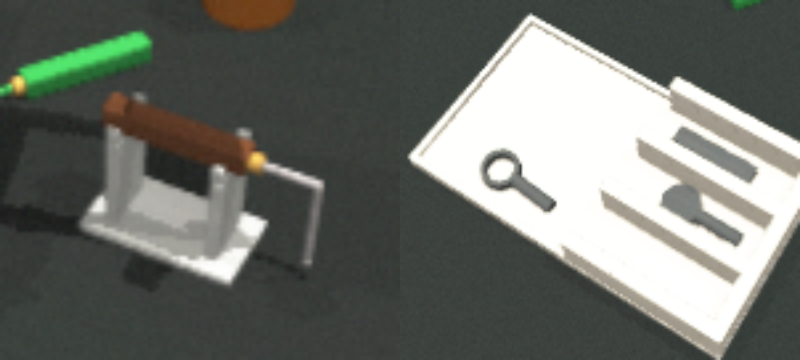

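View pics/wrist12.png

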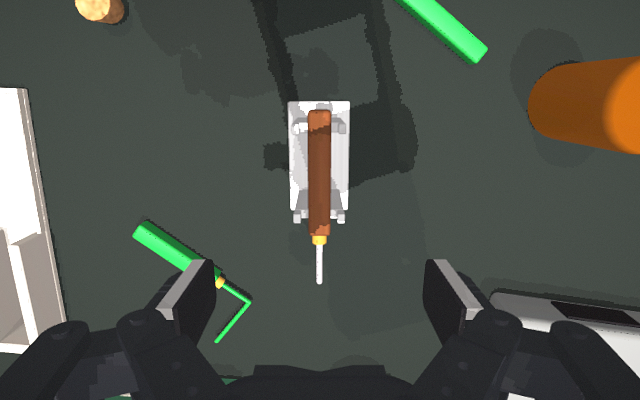

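View pics/top12.png

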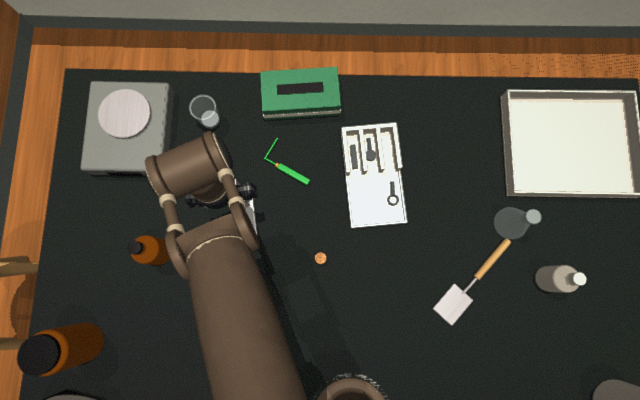

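The pick is back in its cradle: the handle ends match the start to about 1 mm, and the yaw is 9.4° against 9.55° before. In the top view the eyed pin is on the apron at (392,195) and the solid-headed pin is still in its slot at (370,154). The gripper is clear of everything, so I'm handing in.

```bash
python3 -c "
from rig import env
print(env.finish_job())"
```

```text
the job is handed in; nothing more can be done
None
```

The eyed pin is out of its slot and lying on the rack's apron, and the wooden pick is back in its cradle. I handed the job in at about 15 s of the 48 s allowed; no verdict is reported.

I gripped the pick by its handle, lowered its hook into the pin's eye and dragged the pin about 13 cm straight out. Then I lifted the hook clear and laid the pick back.

Last checks:
- **Eyed pin:** in the rack frame its eye was at about x = -79 mm, y = -46 mm, and its tail at x = -30 mm. I measured this before lifting the hook out; afterwards I only confirmed by eye that it still lay flat on the apron. The gripper stayed well away from it throughout.
- **Solid-headed pin:** the pictures show it still in its slot. I did not measure how far it might have shifted.
- **Pick:** the handle ends are within about 1–2 mm of where they started, and the yaw is 9.4° against 9.55° before. It looks level in the saddles.
- **Robot:** the gripper is open about 15 cm above the cradle and touches nothing. The highest force I read was about 7 N, when pressing the pick into its seat.

No check failed. While I was lowering the hook, one reading put its tip 7 mm off the eye. I took that spot for the wire's shadow, and the bend of the wire agreed with the eye to about 1 mm.

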